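# Wind the anvil's work rest up level with its face

### The job

Fit the loose crank fully home on the square drive shaft of the green jack and let go of it. Then take it again by its turning wooden grip and wind the jack until the top of its steel work rest is level with the anvil's face. Leave the crank on the shaft, turn the shaft only with the crank, and leave the hammer, can and brush where they are.

Things in the scene. Friction and masses are not known exactly. Their poses are not given: they have to be found in the camera images.
- crank: loose steel crank, 0.35 to 0.57 kg, standing upright on its hub on the bench. Origin: centre of the hub's underside; z up. Hub: square block 38 mm wide, 52 mm tall, faces square to x and y. A flat arm 18 mm wide, 9 mm thick, flush with the hub's top, runs along +x to x = 81 mm and carries the upright grip at x = 70 mm. The hub's y faces are free to be pinched from above.
- crank_socket (a point): mouth of the crank's square socket, at the centre of the hub's underside (same frame as the crank): 21.5 mm wide, 43 mm deep, open downwards, sides parallel to the crank's x and y. It goes on the shaft in four positions a quarter turn apart, with about 12 degrees of play each way when well centred.
- crank_grip: upright round wooden grip of the crank, 25 mm across, 65 mm tall, turning freely on its pin, so it can be held tightly while the crank goes round. Origin: on its axis at its lower end, 53 mm above the hub's underside and 70 mm from the hub's axis; z up along it. Its own turn about z means nothing.
- shaft_seat (a point): green jack fixed to the bench (base 130 x 250 mm, housing top 55 mm high): centre of the top of its brass collar (52 mm across, 61 mm high), from which the square shaft stands up. Fully home, the hub's underside rests here. Frame of the housing, not of the shaft: z up, y towards the work rest 145 mm away.
- shaft_top (a point): tip of the jack's upright drive shaft, 41 mm above the collar: 18 mm square, its topmost 7 mm a cone (8 to 18 mm across) that centres a socket. Its flats stand at any angle, not measured; a socket not in line with them stops about 34 mm above home. Turns stiffly (0.25 N m), stays where left; clockwise from above raises the rest 10 mm a turn.
- rest (a joint): height of the work rest above its lowest position, m: 0 to 0.049; grows as it rises. Driven only by the shaft.
- rest_top (a point): centre of the flat top of the jack's work rest, a steel plate 80 x 70 mm with a yellow band round its edge, on a round column; 80 mm above the bench when at its lowest. z up.
- anvil_face (a point): middle of the flat top face (190 x 70 mm) of the bench anvil, which is fixed on a timber block; its height above the bench differs from time to time between about 105 and 120 mm. z up. The rest is wound up to this height.
- hammer: bystander: hand hammer lying on the bench, 200 mm long; origin at the middle of its underside
- grease: bystander: blue can, 64 mm across, 95 mm tall; origin at the centre of its underside
- brush: bystander: brush lying on the bench, 190 mm long; origin at the middle of its underside
Not all that is in view belongs to the job. Several things look just like the crank: the one meant starts farthest to the robot's left.

How it is judged:
By the outcome, as a careful person would: the job done as asked, in the order asked, and still so for the second after the job is handed in, with the robot touching nothing.
It also fails if it takes over 72 s, if anything falls off the work surface, if the arm or the gripper's body presses on something with over 40 N, if the wrist force passes 120 N, or if a joint passes its speed limit or range.

### The arm

A 6-joint arm with a two-finger parallel gripper is mounted at the origin on the work surface. World frame = base frame: x ahead of the robot, y to its left, z up, the work surface at z = 0. Lengths are in m, angles in rad, forces in N, time in s.
With the tool pointing down it reaches from about 0.275 to 0.725 m from the base axis. Payload 5.6 kg.
Tool frame: the origin (TCP) lies at the very end of the fingers, on their centre line; the grasp point (between the pads) lies 19 mm behind it; z points along the fingers, y is the line along which they close (so a half turn about z gives the same grasp; the last joint's range is limited). The gripper opens to 85 mm and grips with 20 to 120 N. Pads are 22 mm wide; open, the fingers measure 114 mm over their backs; the gripper's body (76 mm by 85 mm) begins 54 mm behind the grasp point. The pads swing forward as they close: fully open they stand 13 mm farther back than shut.
Start: joints at [1.448, 0.255, 0.108, 0, -1.424, -0.285], TCP at [0.218, 0.505, 0.231] pointing down, gripper open.
Joint ranges: [-2.95, 2.95], [-1.21, 1.97], [-1.09, 1.5], [-2.87, 1.71], [-2.94, -0.07], [-3.05, 3.05]. Speed limits (rad/s): [2.57, 2.57, 3.14, 3.14, 3.14, 3.14].

### API

Orientations are given as [roll, pitch, yaw] about the fixed x, y, z axes, in that order (R = Rz(yaw) Ry(pitch) Rx(roll)).
In Python, from station import robot gives the robot as it stands. The module is installed in compiled form; this text tells all that it offers.
- The arm moves only by the shell command python3 -m inch 'ROWS' [FORCE]. ROWS is JSON, a list of rows, each a list of 7 numbers: the turn, a rotation vector about the world's x, y, z in degrees, then the shift along the world's x, y, z in mm, then the closure, from -1 (fully open) to 1 (shut). In form: [[rx, ry, rz, tx, ty, tz, grip], ...]. A call has 1 to 12 rows; each row is the pose to reach, as a shift and turn from the pose commanded when the call began; what a row does not reach only later rows make up. A row lasts 1/10 s, in which the tool goes at most 50 mm and 8.59 degrees, less where a joint would pass 70% of its speed; a pose out of reach is approached as far as the arm can. A call with a gripper value outside its range is refused whole. The fingers move at their own pace and stop on an object; FORCE is the grip in N (left out, the last holds). Time passes only in rows, so rows that repeat a pose let the fingers close. It gives the time, the measured TCP pose, the force, the opening and the grip force at its end, in the units of the state.
- robot.observe(): the state, without advancing time (a new reading comes with each control period).
- robot.capture(name): name is "side" or "top" or "wrist"; returns a dict with "color" (480x640x3 uint8, red, green, blue), "depth" (480x640 float32, m along the optical axis (not along the pixel's ray), 0 where there is no reading), "fovy" (degrees; the focal length in pixels is half the picture's height over the tangent of half this angle, whatever the lens; pixels are square), "cx", "cy" (the principal point, pixels), "R" (3x3) and "t" (3): a world point X has camera coordinates R X + t; the wrist camera has in their place "mount" (4x4, takes a point from camera to tool coordinates, whose origin is the TCP and whose axes are the flange's). Camera axes: x right, y down, z forward; pixel columns grow to the right and rows downward; lengths in m; the calibration is good to about 2 mm. A picture is of the moment at which its call begins: read the wrist's pose just before it.
- robot.sign_off(): hands the job in; it is judged then, once.
The state is a dict: "time_s": time; "qpos": joint angles; "joint_velocities": joint speeds; "effort": joint torques, N m; "position": TCP position; "tool_rot": TCP orientation; "contact_force": force on the tool from outside, world axes, zero at the start; "moment": the same for the moment, N m; "gripper_width": finger opening in m; "finger_force": force on a finger pad.
Only numpy, scipy, OpenCV 4.12 (cv2) and the standard library are available. Lean on these libraries where they do the work, as an engineer would, in place of code of your own. Each camera call takes 0.05 s, during which the arm holds its last target. There are 200 camera calls.

## Working session

There is one attempt and no reset: what is moved stays moved. The work goes in short steps, Python scripts to look and compute and a shell command to move; the robot and the scene stay as the last step left them, time stands still between calls to the robot, and variables do not carry over. Pictures are saved under pics/ and viewed, at most 10 in all, crops included, and the job is handed in when it is done.

```bash
mkdir -p pics
cat > h.py <<'E'
import numpy as np, cv2
from scipy.spatial.transform import Rotation as Ro
from station import robot
def shot(n,f):
    s=robot.observe(); c=robot.capture(n); c['s']=s
    if n=='wrist':
        M=np.array(c['mount']); T=np.eye(4); T[:3,:3]=Ro.from_euler('xyz',s['tool_rot']).as_matrix() if np.size(s['tool_rot'])==3 else np.array(s['tool_rot']); T[:3,3]=s['position']
        W=T@M; c['R']=W[:3,:3].T; c['t']=-W[:3,:3].T@W[:3,3]
    c['R']=np.array(c['R']); c['t']=np.array(c['t'])
    cv2.imwrite('pics/'+f+'.png',c['color'][:,:,::-1]); np.save('pics/'+f+'.npy',c,allow_pickle=True); return c
def load(f): return np.load('pics/'+f+'.npy',allow_pickle=True).item()
def foc(c): return 240/np.tan(np.radians(c['fovy'])/2)
def plane(c,u,v,z):
    f=foc(c); d=c['R'].T@np.array([(u-c['cx'])/f,(v-c['cy'])/f,1]); o=-c['R'].T@c['t']
    return o+d*(z-o[2])/d[2]
def cloud(c):
    f=foc(c); v,u=np.mgrid[:480,:640]; d=c['depth']
    P=np.stack([(u-c['cx'])/f*d,(v-c['cy'])/f*d,d],-1); return (P-c['t'])@c['R']
def proj(c,X):
    p=c['R']@np.array(X)+c['t']; f=foc(c); return c['cx']+f*p[0]/p[2],c['cy']+f*p[1]/p[2]
E
python3 - <<'E'
from h import *
t=shot('top','top0'); s=shot('side','side0')
cv2.imwrite('pics/both.png',cv2.resize(np.vstack([t['color'],s['color']])[:,:,::-1],(400,600)))
print(robot.observe()); 
for c in(t,s): print(c['fovy'],c['cx'],c['cy'],-c['R'].T@c['t'],c['R'])
E
```

```text
{'time_s': 0.1, 'qpos': array([ 1.44759506e+00,  2.55683670e-01,  1.07118049e-01, -4.08516482e-04,
       -1.42386193e+00, -2.84586098e-01]), 'joint_velocities': array([-2.24527026e-03, -2.60398171e-03,  2.93365050e-03, -4.92439636e-05,
        7.22869477e-04,  1.24847612e-03]), 'effort': array([-2.18483277e-03, -3.87603092e+01,  2.38472879e+01,  5.37785903e+00,
       -3.80033525e-03,  7.65643250e-06]), 'position': array([0.2179056, 0.5045193, 0.2304842]), 'tool_rot': array([ 3.13991360e+00, -7.02195220e-05, -4.07847442e-01]), 'contact_force': array([-0.3214602 ,  0.26720876,  0.29133546]), 'moment': array([ 0.00433918, -0.00845245,  0.01439784]), 'finger_force': 0.0, 'gripper_width': 0.08532333918618046}
52.19380953771263 326.3120415509198 249.5353133954625 [ 0.4745054  -0.04929426  1.15346937] [[ 1.13072572e-02 -9.99935926e-01 -5.39140572e-04]
 [-9.95999522e-01 -1.12149455e-02 -8.86519961e-02]
 [ 8.86402693e-02  1.53939467e-03 -9.96062515e-01]]
54.12849148687548 315.64429796014383 238.74612144689453 [0.40046206 0.72675674 0.6856438 ] [[-0.98224953 -0.18716753  0.01241687]
 [-0.11819861  0.56618442 -0.81575995]
 [ 0.14565354 -0.80274748 -0.57825732]]
```

View pics/top0.png

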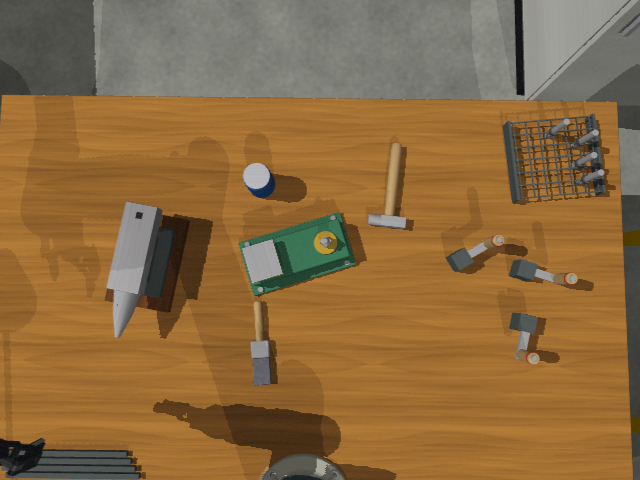

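View pics/side0.png

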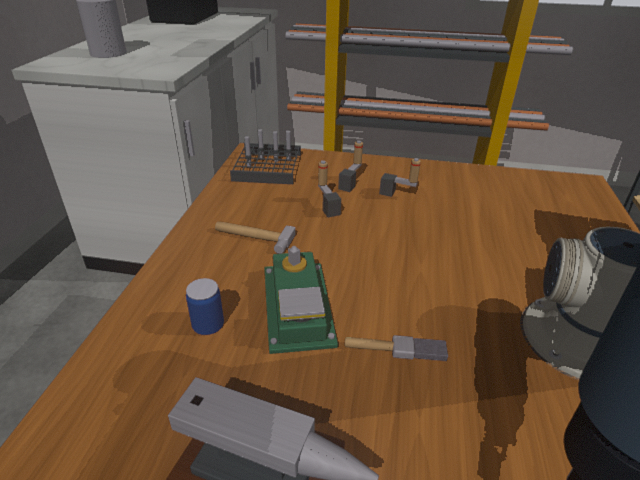

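Candidates for the crank (top view, hub pixel): A (460,260), B (523,270) and C (523,322). Image left is the robot's left (+y), so I choose A, the leftmost, with its grip at (498,240). Other things in view are the can at (259,178), the brush at (260,345), the hammer at (390,200), the anvil at (137,250) and the jack at (297,254), with its shaft at (325,242) and rest at (263,260).

Run:
```python
from h import *
t=load('top0'); s=load('side0')
crop=t['color'][195:385,400:620,::-1]; cv2.imwrite('pics/crop.png',cv2.resize(crop,None,fx=3,fy=3,interpolation=cv2.INTER_CUBIC))
P=cloud(t);Q=cloud(s)
def reg(P,a,b,n,x0,x1,y0,y1):
    m=P[y0:y1,x0:x1].reshape(-1,3); m=m[(m[:,2]>a)&(m[:,2]<b)]; 
    print(n,len(m),m.mean(0).round(4) if len(m) else '',np.median(m,0).round(4) if len(m) else '')
print('bench',np.median(P[400:420,400:500,2]),np.median(Q[380:420,200:200+10,2]))
reg(P,.04,.058,'hubA',440,475,240,275)
reg(P,.105,.13,'gripA',480,510,225,255)
reg(P,.07,.13,'rest',250,275,245,275)
reg(P,.09,.13,'anvil',120,155,210,285)
reg(Q,.07,.13,'rest s',280,325,288,310)
reg(Q,.09,.13,'anvil s',200,300,395,440)
reg(P,.075,.13,'shaft',310,340,228,256)
reg(P,.057,.066,'collar',310,340,228,256)
print('shaft ray',plane(t,325,240,.102),'side',plane(s,293,249,.102))
print(plane(t,498,240,.118),plane(s,323,163,.118))
# green housing rectangle
g=cv2.inRange(cv2.cvtColor(t['color'],cv2.COLOR_RGB2HSV),(60,100,30),(90,255,255))
print('green pts');cn=max(cv2.findContours(g,0,2)[0],key=cv2.contourArea); r=cv2.minAreaRect(cn);print(r)
print([plane(t,*q,.01).round(3) for q in cv2.boxPoints(r)])
```

```text
bench -0.00017552621250716482 0.11541409394472085
hubA 361 [ 0.5576 -0.3559  0.0512] [ 0.5587 -0.3558  0.0515]
gripA 124 [ 0.5914 -0.4114  0.1173] [ 0.5913 -0.4108  0.1175]
rest 746 [0.5463 0.0928 0.0838] [0.5462 0.0927 0.0838]
anvil 2331 [0.5718 0.3588 0.1129] [0.574  0.3586 0.1137]
rest s 909 [0.5424 0.0902 0.0857] [0.5423 0.0903 0.0857]
anvil s 4007 [0.5582 0.37   0.1151] [0.5604 0.3704 0.1155]
shaft 78 [ 0.5876 -0.0452  0.0958] [ 0.5872 -0.0447  0.0965]
collar 372 [ 0.5878 -0.0435  0.0605] [ 0.5862 -0.0425  0.0605]
shaft ray [ 0.58870382 -0.04460412  0.102     ] side [ 0.58673209 -0.03755806  0.102     ]
[ 0.59110134 -0.41227311  0.118     ] [ 0.59030404 -0.41354907  0.118     ]
green pts
((296.4796447753906, 253.45703125), (54.80937957763672, 106.14776611328125), 72.78392791748047)
[array([0.589, 0.161, 0.01 ]), array([ 0.667, -0.077,  0.01 ]), array([ 0.543, -0.116,  0.01 ]), array([0.468, 0.12 , 0.01 ])]
```

View pics/crop.png

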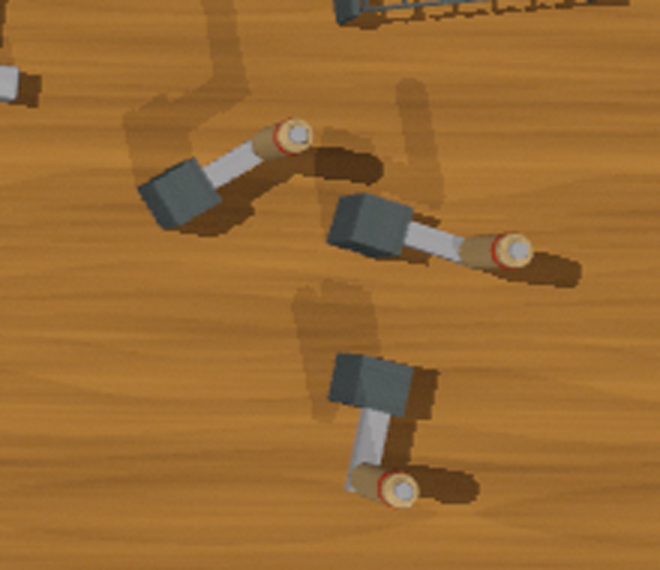

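Crop: A is the leftmost of the three. Its hub is at crop (180,193), its arm points up and to the right, and its grip is at (295,135), so the choice holds. On the way I'll stop over the shaft for a close wrist view.

```bash
python3 -m inch '[[0,0,-38,340,-540,20,-1],[0,0,-38,340,-540,20,-1],[0,0,-38,340,-540,20,-1],[0,0,-38,340,-540,20,-1],[0,0,-38,340,-540,20,-1],[0,0,-38,340,-540,20,-1],[0,0,-38,340,-540,20,-1],[0,0,-38,340,-540,20,-1],[0,0,-38,340,-540,20,-1],[0,0,-38,340,-540,20,-1],[0,0,-38,340,-540,20,-1],[0,0,-38,340,-540,20,-1]]'
python3 - <<'E'
from h import *
t=shot('wrist','w1'); print(np.array(t['mount']).round(3),t['s']['position'],t['s']['tool_rot'],t['s']['contact_force'])
print(proj(t,[.588,-.0425,.102]))
E
```

```text
time_s: 1.3
position: [0.5382, -0.0046, 0.2498]
tool_rot: [3.141, 0.0, -1.071]
contact_force: [0.8, 1.5, 0.3]
gripper_width: 0.0855
finger_force: 0.0
[[-0.    -0.959 -0.282  0.074]
 [ 1.     0.    -0.001  0.   ]
 [ 0.001 -0.282  0.959 -0.143]
 [ 0.     0.     0.     1.   ]] [ 0.53815662 -0.00455865  0.24981978] [ 3.14117153e+00  3.89292970e-04 -1.07104118e+00] [0.82851754 1.52738248 0.34416664]
(np.float64(287.6979744720903), np.float64(139.92574818047564))
```

View pics/w1.png

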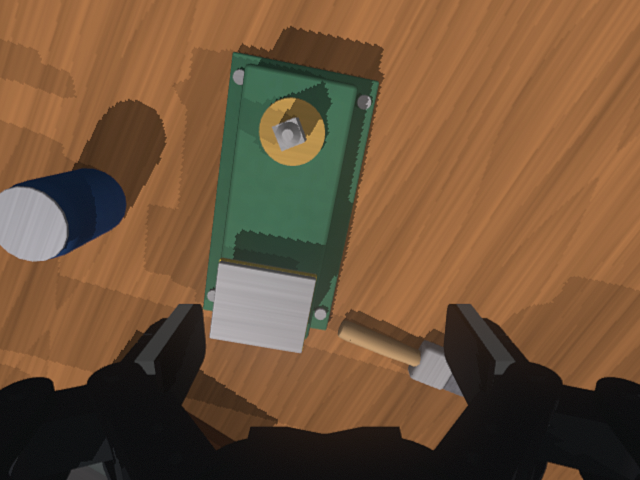

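The shaft stands in its collar: tip at (289,131), collar centre at about (292,131). A zoom should give the flats.

Run:
```python
from h import *
t=load('w1')
cr=t['color'][90:175,250:335,::-1]; cv2.imwrite('pics/c1.png',cv2.resize(cr,None,fx=7,fy=7,interpolation=cv2.INTER_CUBIC))
h=cv2.cvtColor(t['color'],cv2.COLOR_RGB2HSV)
y=cv2.inRange(h,(15,110,60),(32,255,255)); y[:85]=0;y[180:]=0;y[:,:240]=0;y[:,340:]=0
cn=cv2.convexHull(np.vstack([c for c in cv2.findContours(y,0,2)[0]if cv2.contourArea(c)>20])); e=cv2.fitEllipse(cn); print('collar',e,plane(t,*e[0],.061))
print('tip',plane(t,289,131,.102))
P=cloud(t)
for a,b in((.085,.096),(.0965,.104)):
    m=P[100:165,255:330].reshape(-1,3);m=m[(m[:,2]>a)&(m[:,2]<b)];print(len(m),m.mean(0))
```

```text
collar ((291.56341552734375, 131.19496154785156), (65.37460327148438, 68.26595306396484), 161.62689208984375) [ 0.59045791 -0.04614442  0.061     ]
tip [ 0.58995889 -0.04828576  0.102     ]
247 [ 0.58899576 -0.04651374  0.09461057]
396 [ 0.5897171  -0.04568696  0.09986328]
```

View pics/c1.png

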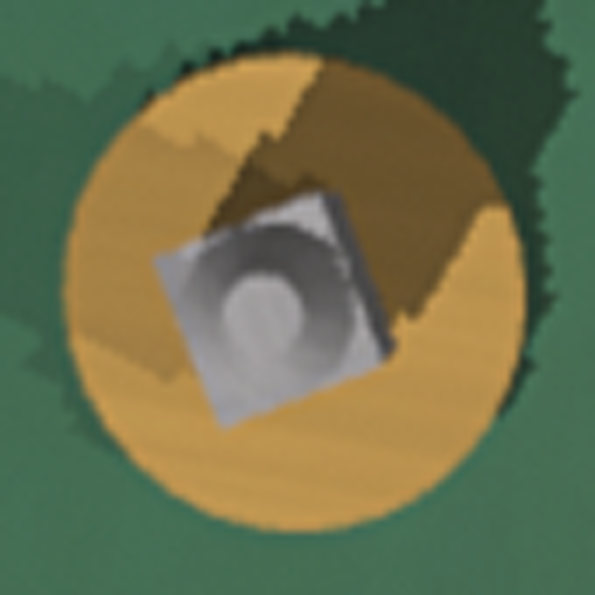

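```bash
python3 -m inch '[[0,0,0,7,-320,0,-1],[0,0,0,7,-320,0,-1],[0,0,0,7,-320,0,-1],[0,0,0,7,-320,0,-1],[0,0,0,7,-320,0,-1],[0,0,0,7,-320,0,-1],[0,0,0,7,-320,0,-1],[0,0,0,7,-320,0,-1],[0,0,0,7,-320,0,-1]]'
python3 - <<'E'
from h import *
t=load('w1')
k=[plane(t,250+a/7,90+b/7,.095)[:2] for a,b in((155,260),(223,428),(390,358),(325,190))]
for i in range(4):
    d=k[(i+1)%4]-k[i]; print(np.linalg.norm(d).round(4),np.degrees(np.arctan2(d[1],d[0])).round(1))
print('shaft c',np.mean(k,0))
t=shot('wrist','w2');P=cloud(t); print(t['s']['position'],t['s']['tool_rot'])
z=P[:,:,2]; m=((z>.045)&(z<.056)&(abs(P[:,:,0]-.56)<.1)&(abs(P[:,:,1]+.36)<.1)).astype('u1')
m=cv2.morphologyEx(m,cv2.MORPH_OPEN,np.ones((31,31)))
cn=max(cv2.findContours(m,0,2)[0],key=cv2.contourArea); print(cv2.contourArea(cn))
q=np.array([plane(t,*p[0],.052)[:2] for p in cn],'f4'); r=cv2.minAreaRect(q*1000); print(r)
g=(z>.112)&(z<.124)&(abs(P[:,:,0]-.59)<.05)&(abs(P[:,:,1]+.41)<.05); gp=P[g].mean(0); print('grip',gp, 'ang',np.degrees(np.arctan2(gp[1]-r[0][1]/1e3,gp[0]-r[0][0]/1e3)))
E
```

```text
time_s: 2.25
position: [0.5444, -0.3226, 0.2493]
tool_rot: [3.141, 0.001, -1.072]
contact_force: [-0.0, 1.0, 0.4]
gripper_width: 0.0853
finger_force: 0.0
0.0178 139.6
0.0186 -129.2
0.0176 -40.4
0.0186 50.1
shaft c [ 0.58931308 -0.0457964 ]
[ 0.54442105 -0.32260818  0.2492551 ] [ 3.14095826e+00  1.28953625e-03 -1.07200939e+00]Traceback (most recent call last):
  File "<stdin>", line 10, in <module>
ValueError: max() iterable argument is empty
```

View pics/w2.png

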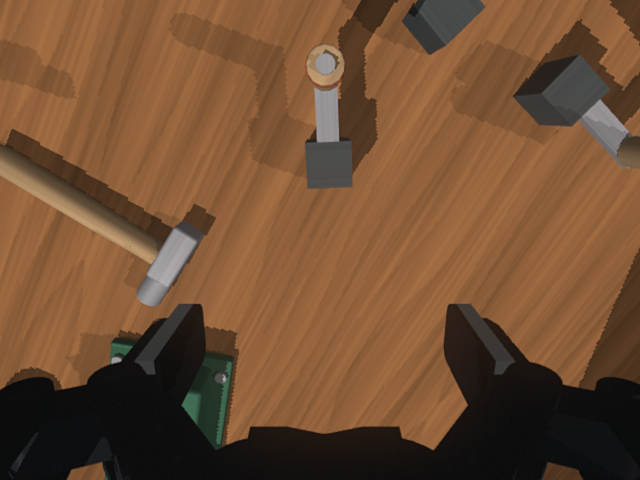

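The wrist view shows crank A nearly in line with the tool: hub at (329,163), grip top at (325,64).

Run:
```python
from h import *
t=load('w2')
P=cloud(t);z=P[:,:,2]
print(z[150:180:10,320:340:8].round(3))
print('hub c ray',plane(t,329,163.5,.052),'corners',[plane(t,*p,.052)[:2].round(4) for p in((306,142),(351,140),(352,187),(308,188))])
g=cv2.cvtColor(t['color'],cv2.COLOR_RGB2GRAY).astype(int); print(g[165,296:362:2]); print(g[130:200:2,312])
gp=plane(t,325,64,.118);print(gp)
a=(cv2.inRange(t['color'],(0,0,0),(85,85,85))[125:200,290:370]); a=cv2.morphologyEx(a,cv2.MORPH_OPEN,np.ones((9,9)))
cn=max(cv2.findContours(a,0,2)[0],key=cv2.contourArea)
q=np.array([plane(t,290+p[0][0],125+p[0][1],.052)[:2]*1000 for p in cn],'f4'); r=cv2.minAreaRect(q); print(r,np.degrees(np.arctan2(gp[1]-r[0][1]/1e3,gp[0]-r[0][0]/1e3)))
```

```text
[[0.053 0.053 0.052]
 [0.051 0.053 0.051]
 [0.054 0.051 0.052]]
hub c ray [ 0.55794324 -0.35530154  0.052     ] corners [array([ 0.5828, -0.3616]), array([ 0.5513, -0.3805]), array([ 0.5316, -0.3474]), array([ 0.5636, -0.3289])]
[103  97  88  93  92  78  75  76  77  77  77  76  77  77  77  77  77  76
  77  76  77  76  76  77  77  77  77  77  64  63  62  89 107]
[107 100  56  50  48  35  55  79  74  73  75  77  77  76  78  77  77  76
  77  77  75  76  76  74  75  76  79  76  76  86 106 106 107 107 106]
[ 0.59393497 -0.41426998  0.118     ]
((554.6965942382812, -363.4233703613281), (51.537967681884766, 50.31087112426758), 28.582273483276367) -52.34259974692204
```

```bash
python3 -m inch '[[0,0,2,13,-32,-40,-1],[0,0,2,13,-32,-85,-1],[0,0,2,13,-32,-130,-1],[0,0,2,13,-32,-170,-1],[0,0,2,13,-32,-205,-1],[0,0,2,13,-32,-233,-1],[0,0,2,13,-32,-233,-1],[0,0,2,13,-32,-233,0.3],[0,0,2,13,-32,-233,1],[0,0,2,13,-32,-233,1],[0,0,2,13,-32,-233,1],[0,0,2,13,-32,-233,1]]' 60;  python3 -m inch '[[0,0,0,0,0,0,1],[0,0,0,0,0,0,1],[0,0,0,0,0,0,1],[0,0,0,0,0,0,1]]'
```

```text
time_s: 3.5
position: [0.5588, -0.3551, 0.0194]
tool_rot: [-3.14, -0.003, -1.036]
contact_force: [-0.6, 2.5, 6.4]
gripper_width: 0.0373
finger_force: 62.4
time_s: 3.9
position: [0.5588, -0.3551, 0.0194]
tool_rot: [-3.14, -0.003, -1.036]
contact_force: [-0.4, 1.7, 6.5]
gripper_width: 0.037
finger_force: 62.4
```

```bash
python3 -m inch '[[0,0,0,0,0,40,1],[0,0,0,0,0,90,1],[0,0,4,0,20,130,1],[0,0,8,5,60,130,1],[0,0,12,10,100,130,1],[0,0,16,15,150,130,1],[0,0,19,20,200,130,1],[0,0,19,25,250,130,1],[0,0,19,31,290,130,1],[0,0,19,31,309,130,1],[0,0,19,31,309,130,1],[0,0,19,31,309,130,1]]'
python3 - <<'E'
from h import *
t=shot('wrist','w3'); s=t['s']; print(s['position'],s['tool_rot'],s['contact_force'],s['gripper_width'])
p=s['position'];print('expected hub top',proj(t,p+[0,0,.033]))
u=np.array([np.cos(s['tool_rot'][2]),np.sin(s['tool_rot'][2]),0]); print('exp grip top',proj(t,p+u*.07+[0,0,.1]))
E
```

```text
time_s: 5.1
position: [0.588, -0.0453, 0.1465]
tool_rot: [3.141, 0.001, -0.704]
contact_force: [-0.2, -0.5, -3.9]
gripper_width: 0.0374
finger_force: 62.0
[ 0.58797961 -0.04528507  0.14649179] [ 3.14069206e+00  1.32615775e-03 -7.03751214e-01] [-0.22847144 -0.53029852 -3.92287107] 0.03740115265199934
expected hub top (np.float64(322.1372469809922), np.float64(363.511634919716))
exp grip top (np.float64(317.678933560022), np.float64(152.50819456545688))
```

View pics/w3.png

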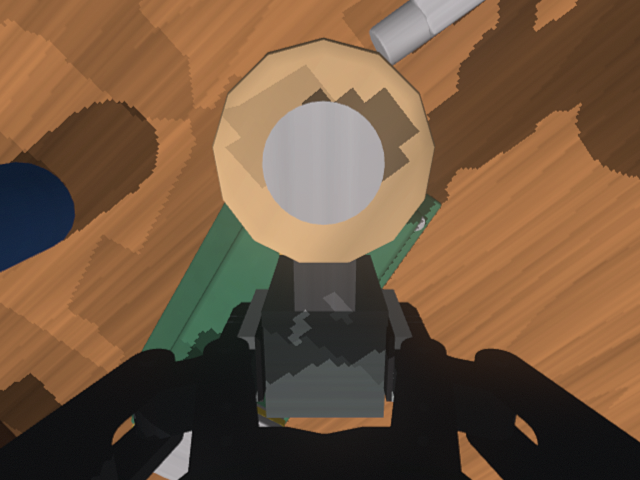

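The crank hangs straight: grip top centre at (324,151) and hub top between x=264 and 385, so the hub is centred on the tool axis.

```bash
python3 -m inch '[[0,0,0,1.5,-0.3,-10,1],[0,0,0,1.5,-0.3,-20,1],[0,0,0,1.5,-0.3,-27,1],[0,0,0,1.5,-0.3,-33,1],[0,0,0,1.5,-0.3,-38,1],[0,0,0,1.5,-0.3,-38,1]]'
```

```text
time_s: 5.75
position: [0.5896, -0.046, 0.1081]
tool_rot: [3.14, 0.001, -0.705]
contact_force: [-0.1, -0.7, -4.6]
gripper_width: 0.037
finger_force: 62.1
```

```bash
python3 -m inch '[[0,0,0,0,0,-6,1],[0,0,0,0,0,-12,1],[0,0,0,0,0,-18,1],[0,0,0,0,0,-23,1],[0,0,0,0,0,-26,1],[0,0,0,0,0,-28,1],[0,0,0,0,0,-28,1]]'
```

```text
time_s: 6.45
position: [0.59, -0.0459, 0.0808]
tool_rot: [3.141, 0.0, -0.704]
contact_force: [-0.2, 0.5, -4.8]
gripper_width: 0.0373
finger_force: 62.1
```

```bash
python3 -m inch '[[0,0,0,0,0,-1,1],[0,0,0,0,0,-2,1],[0,0,0,0,0,-3,1],[0,0,0,0,0,-3,1]]'
```

```text
time_s: 6.85
position: [0.5905, -0.0459, 0.0803]
tool_rot: [-3.141, -0.002, -0.704]
contact_force: [-5.5, 1.9, 9.0]
gripper_width: 0.0372
finger_force: 63.6
```

```bash
python3 -m inch '[[0,0,0,0,0,0,0],[0,0,0,0,0,0,-1],[0,0,0,0,0,0,-1],[0,0,0,0,0,0,-1],[0,0,0,0,0,40,-1],[0,0,0,0,0,90,-1],[0,0,0,0,0,140,-1],[0,0,0,0,0,190,-1],[0,0,0,0,0,210,-1],[0,0,0,0,0,210,-1]]'
python3 - <<'E'
from h import *
t=shot('wrist','w4'); s=t['s']; print(s['position'],s['tool_rot'],s['contact_force'],s['gripper_width'])
P=cloud(t);z=P[:,:,2]
for a,b in((.105,.117),(.172,.186)):
    m=(z>a)&(z<b)&(np.hypot(P[:,:,0]-.59,P[:,:,1]+.046)<.1)
    v,u=np.nonzero(m); print(m.sum(),np.median(z[m]),P[m].mean(0),u.mean(),v.mean(),u.min(),u.max(),v.min(),v.max())
    if a>.15:
        mm=cv2.morphologyEx(m.astype('u1'),cv2.MORPH_OPEN,np.ones((5,5)));cn=max(cv2.findContours(mm,0,2)[0],key=cv2.contourArea);c,r=cv2.minEnclosingCircle(cn);print('grip circ',c,r,plane(t,*c,.179))
E
```

```text
time_s: 7.85
position: [0.5917, -0.0461, 0.2924]
tool_rot: [-3.136, -0.006, -0.705]
contact_force: [-0.1, -0.0, -0.3]
gripper_width: 0.0857
finger_force: 0.0
[ 0.59172855 -0.04610977  0.29243835] [-3.13611463 -0.00611264 -0.70463585] [-0.13238883 -0.02079739 -0.33036627] 0.08568652730166089
3172 0.1129618268235873 [ 0.59854154 -0.05354066  0.11292141] 326.47698612862547 198.82692307692307 303 350 144 236
1320 0.17912214923717795 [ 0.64254416 -0.09091311  0.17972651] 326.4166666666667 126.48409090909091 306 346 106 147
grip circ (326.5, 126.52631378173828) 20.962486267089844 [ 0.64251225 -0.09095252  0.179     ]
```

View pics/w4.png

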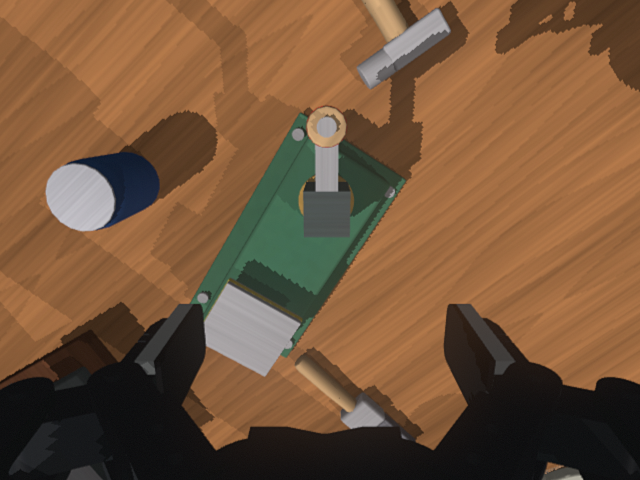

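The crank is home: hub top at 113 mm, hub at (326,213), grip top at (326,127). Next I take it by the grip.

```bash
python3 -m inch '[[0,0,0,25,-22,0,-1],[0,0,0,51,-45,-30,-1],[0,0,0,51,-45,-75,-1],[0,0,0,51,-45,-120,-1],[0,0,0,51,-45,-160,-1],[0,0,0,51,-45,-160,-1],[0,0,0,51,-45,-160,0.4],[0,0,0,51,-45,-160,1],[0,0,0,51,-45,-160,1],[0,0,0,51,-45,-160,1],[0,0,0,51,-45,-160,1],[0,0,0,51,-45,-160,1]]' 60; python3 -m inch '[[0,0,0,0,0,0,1],[0,0,0,0,0,0,1]]'
python3 - <<'E'
import numpy as np
for a0 in(-40.7,):
    a=np.radians(a0-np.arange(0,181,15)); print(np.c_[70*np.cos(a)-70*np.cos(a[0]),70*np.sin(a)-70*np.sin(a[0])].round(1).tolist())
E
```

```text
time_s: 9.1
position: [0.6422, -0.0911, 0.1297]
tool_rot: [-3.14, -0.003, -0.704]
contact_force: [1.1, -0.2, 5.4]
gripper_width: 0.0239
finger_force: 58.6
time_s: 9.3
position: [0.6422, -0.0912, 0.1296]
tool_rot: [-3.14, -0.003, -0.704]
contact_force: [2.0, -0.4, 4.9]
gripper_width: 0.0237
finger_force: 58.6
[[0.0, 0.0], [-13.6, -12.2], [-29.9, -20.4], [-47.8, -24.2], [-66.1, -23.1], [-83.4, -17.4], [-98.7, -7.4], [-110.9, 6.2], [-119.1, 22.5], [-122.9, 40.4], [-121.9, 58.6], [-116.1, 76.0], [-106.1, 91.3]]
```

```bash
python3 -m inch '[[0,0,0,-13.6,-12.2,0,1],[0,0,0,-29.9,-20.4,0,1],[0,0,0,-47.8,-24.2,0,1],[0,0,0,-66.1,-23.1,0,1],[0,0,0,-83.4,-17.4,0,1],[0,0,0,-98.7,-7.4,0,1],[0,0,0,-110.9,6.2,0,1],[0,0,0,-119.1,22.5,0,1],[0,0,0,-122.9,40.4,0,1],[0,0,0,-121.9,58.6,0,1],[0,0,0,-116.1,76,0,1],[0,0,0,-106.1,91.3,0,1]]'
cat > m.py <<'E'
from h import *
import sys
t=shot('top','t'+sys.argv[1]); s=shot('side','s'+sys.argv[1])
for c in(t,s):
    P=cloud(c); z=P[:,:,2]
    R=(abs(P[:,:,0]-.547)<.02)&(abs(P[:,:,1]-.093)<.02)&(z>.07)&(z<.13)
    A=(abs(P[:,:,0]-.58)<.04)&(abs(P[:,:,1]-.36)<.015)&(z>.095)&(z<.13)
    print(R.sum(),A.sum(),'rest',np.median(z[R]).round(4),'anvil',np.median(z[A]).round(4),'diff mm',1e3*(np.median(z[A])-np.median(z[R])), 1e3*(z[A].mean()-z[R].mean()))
o=robot.observe();print(o['position'],o['contact_force'],o['finger_force'])
E
python3 m.py 1
```

```text
time_s: 10.5
position: [0.5343, -0.001, 0.1295]
tool_rot: [3.138, -0.002, -0.704]
contact_force: [-0.9, -8.5, 7.8]
gripper_width: 0.0237
finger_force: 59.7
0 496 rest nan anvil 0.1139 diff mm nan nan
316 1095 rest 0.0903 anvil 0.1155 diff mm 25.195757556682352 25.220096275876152
[0.5357269  0.00056268 0.12945789] [-3.40392439 -0.55210486  9.93541861] 59.98983085155487
  return _methods._mean(a, axis=axis, dtype=dtype,
  ret = ret.dtype.type(ret / rcount)
m.py:8: RuntimeWarning: Mean of empty slice.
  print(R.sum(),A.sum(),'rest',np.median(z[R]).round(4),'anvil',np.median(z[A]).round(4),'diff mm',1e3*(np.median(z[A])-np.median(z[R])), 1e3*(z[A].mean()-z[R].mean()))
```

```bash
python3 -m inch '[[0,0,0,13.6,12.2,0,1],[0,0,0,29.9,20.4,0,1],[0,0,0,47.8,24.2,0,1],[0,0,0,66.1,23.1,0,1],[0,0,0,83.4,17.4,0,1],[0,0,0,98.7,7.4,0,1],[0,0,0,110.9,-6.2,0,1],[0,0,0,119.1,-22.5,0,1],[0,0,0,122.9,-40.4,0,1],[0,0,0,121.9,-58.6,0,1],[0,0,0,116.1,-76,0,1],[0,0,0,106.1,-91.3,0,1]]'
python3 -m inch '[[0,0,0,-13.6,-12.2,0,1],[0,0,0,-29.9,-20.4,0,1],[0,0,0,-47.8,-24.2,0,1],[0,0,0,-66.1,-23.1,0,1],[0,0,0,-83.4,-17.4,0,1],[0,0,0,-98.7,-7.4,0,1],[0,0,0,-110.9,6.2,0,1],[0,0,0,-119.1,22.5,0,1],[0,0,0,-122.9,40.4,0,1],[0,0,0,-121.9,58.6,0,1],[0,0,0,-116.1,76,0,1],[0,0,0,-106.1,91.3,0,1]]'
python3 -m inch '[[0,0,0,13.6,12.2,0,1],[0,0,0,29.9,20.4,0,1],[0,0,0,47.8,24.2,0,1],[0,0,0,66.1,23.1,0,1],[0,0,0,83.4,17.4,0,1],[0,0,0,98.7,7.4,0,1],[0,0,0,110.9,-6.2,0,1],[0,0,0,119.1,-22.5,0,1],[0,0,0,122.9,-40.4,0,1],[0,0,0,121.9,-58.6,0,1],[0,0,0,116.1,-76,0,1],[0,0,0,106.1,-91.3,0,1]]'
python3 m.py 2 2>/dev/null
```

```text
time_s: 11.8
position: [0.6439, -0.0899, 0.1298]
tool_rot: [-3.135, -0.004, -0.704]
contact_force: [3.7, 6.0, 5.1]
gripper_width: 0.0236
finger_force: 59.6
time_s: 13.0
position: [0.5343, -0.001, 0.1295]
tool_rot: [3.138, -0.002, -0.704]
contact_force: [-1.9, -7.7, 6.9]
gripper_width: 0.0235
finger_force: 59.9
time_s: 14.2
position: [0.6439, -0.0899, 0.1298]
tool_rot: [-3.135, -0.004, -0.704]
contact_force: [3.8, 5.6, 5.7]
gripper_width: 0.0236
finger_force: 59.8
0 531 rest nan anvil 0.1139 diff mm nan nan
330 1096 rest 0.1054 anvil 0.1156 diff mm 10.246501891153947 11.693297123869877
[ 0.6421874  -0.09162655  0.12978562] [ 3.68996826 -0.16692182  5.33134985] 59.714160561561584
```

```bash
python3 -m inch '[[0,0,0,-13.6,-12.2,0,1],[0,0,0,-29.9,-20.4,0,1],[0,0,0,-47.8,-24.2,0,1],[0,0,0,-66.1,-23.1,0,1],[0,0,0,-83.4,-17.4,0,1],[0,0,0,-98.7,-7.4,0,1],[0,0,0,-110.9,6.2,0,1],[0,0,0,-119.1,22.5,0,1],[0,0,0,-122.9,40.4,0,1],[0,0,0,-121.9,58.6,0,1],[0,0,0,-116.1,76,0,1],[0,0,0,-106.1,91.3,0,1]]'
python3 -m inch '[[0,0,0,13.6,12.2,0,1],[0,0,0,29.9,20.4,0,1],[0,0,0,47.8,24.2,0,1],[0,0,0,66.1,23.1,0,1],[0,0,0,83.4,17.4,0,1],[0,0,0,98.7,7.4,0,1],[0,0,0,110.9,-6.2,0,1],[0,0,0,119.1,-22.5,0,1],[0,0,0,122.9,-40.4,0,1],[0,0,0,121.9,-58.6,0,1],[0,0,0,121.9,-58.6,0,1]]'
python3 m.py 3 2>/dev/null
python3 - <<'E'
from h import *
s=load('s3'); P=cloud(s); z=P[:,:,2]
for x0 in(.52,.535,.55,.565):
  for y0 in(.07,.085,.1,.115):
    m=(abs(P[:,:,0]-x0)<.008)&(abs(P[:,:,1]-y0)<.008)&(z>.1)&(z<.125); print(x0,y0,m.sum(),np.median(z[m]).round(4) if m.sum() else '',end=' | ')
  print()
A=[(x,y) for x in(.55,.57,.59,.61) for y in(.345,.36,.375)]
for x0,y0 in A:
    m=(abs(P[:,:,0]-x0)<.008)&(abs(P[:,:,1]-y0)<.008)&(z>.1)&(z<.125); print(x0,y0,m.sum(),np.median(z[m]).round(4) if m.sum() else '')
E
```

```text
time_s: 15.5
position: [0.5343, -0.0009, 0.1294]
tool_rot: [3.137, -0.002, -0.703]
contact_force: [-2.1, -8.7, 7.5]
gripper_width: 0.0238
finger_force: 60.1
time_s: 16.6
position: [0.6588, -0.0585, 0.1298]
tool_rot: [-3.138, -0.003, -0.705]
contact_force: [3.6, 1.4, 6.1]
gripper_width: 0.024
finger_force: 60.0
10 529 rest 0.1125 anvil 0.114 diff mm 1.4680500047909717 0.8455865148842834
387 1094 rest 0.1142 anvil 0.1156 diff mm 1.3720155698421777 7.796153142450718
[ 0.65880297 -0.05826458  0.1297479 ] [3.31171848 0.47136813 5.88913148] 60.000343322753906
0.52 0.07 53 0.1148 | 0.52 0.085 55 0.1147 | 0.52 0.1 50 0.1144 | 0.52 0.115 80 0.1138 | 
0.535 0.07 47 0.1144 | 0.535 0.085 50 0.1142 | 0.535 0.1 52 0.1146 | 0.535 0.115 51 0.1144 | 
0.55 0.07 44 0.1143 | 0.55 0.085 49 0.1145 | 0.55 0.1 49 0.1147 | 0.55 0.115 53 0.1145 | 
0.565 0.07 41 0.1145 | 0.565 0.085 47 0.1144 | 0.565 0.1 49 0.1146 | 0.565 0.115 54 0.1144 | 
0.55 0.345 110 0.1155
0.55 0.36 118 0.1156
0.55 0.375 123 0.1156
0.57 0.345 113 0.1157
0.57 0.36 119 0.1155
0.57 0.375 124 0.1155
0.59 0.345 104 0.1158
0.59 0.36 121 0.1157
0.59 0.375 127 0.1155
0.61 0.345 106 0.1155
0.61 0.36 117 0.1156
0.61 0.375 120 0.1155
```

View pics/s3.png

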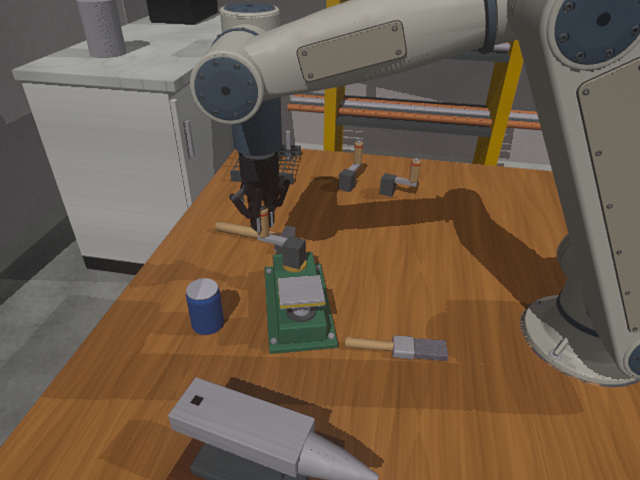

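The side view shows the crank on the shaft, held by its grip at (264,222), and the rest nearly up at (300,290). I'll use the bench plane to correct each camera's tilt before the last part turn.

Run:
```python
from h import *
for f in('top0','t2','t3','side0','s2','s3'):
    c=load(f); P=cloud(c); z=P[:,:,2]
    h=cv2.cvtColor(c['color'],cv2.COLOR_RGB2HSV)
    m=(abs(z)<.012)&(P[:,:,0]>.33)&(P[:,:,0]<.8)&(P[:,:,1]>-.25)&(P[:,:,1]<.45)&(h[:,:,0]<20)&(h[:,:,1]>120)
    q=P[m]
    for _ in range(4):
        k,*_r=np.linalg.lstsq(np.c_[q[:,:2],np.ones(len(q))],q[:,2],rcond=None); e=q[:,2]-np.c_[q[:,:2],np.ones(len(q))]@k; q=q[abs(e)<2.0*e.std()]
    zc=z-(P[:,:,0]*k[0]+P[:,:,1]*k[1]+k[2])
    R=(abs(P[:,:,0]-.547)<.022)&(abs(P[:,:,1]-.093)<.022)&(z>.075)&(z<.125); A=(abs(P[:,:,0]-.58)<.04)&(abs(P[:,:,1]-.36)<.015)&(z>.1)&(z<.125)
    r,a=(np.median(zc[R])*1e3 if R.any() else 0),np.median(zc[A])*1e3
    print(f,len(q),e.std().round(4),(k*1e3).round(2),'rest %.2f anvil %.2f diff %.2f'%(r,a,a-r),R.sum())
```

```text
top0 38312 0.0017 [-0.88 -0.03  0.19] rest 84.07 anvil 114.26 diff 30.19 409
t2 21738 0.0017 [-0.75  0.03  0.09] rest 0.00 anvil 114.21 diff 114.21 0
t3 21167 0.0017 [-0.7  -0.    0.05] rest 112.77 anvil 114.35 diff 1.58 19
side0 35751 0.0009 [-1.28 -1.09  2.4 ] rest 84.18 anvil 114.32 diff 30.14 376
s2 35423 0.0009 [-1.32 -1.13  2.43] rest 103.80 anvil 114.36 diff 10.56 387
s3 35502 0.001 [-1.19 -1.11  2.36] rest 112.78 anvil 114.30 diff 1.52 424
```

```bash
python3 -m inch '[[0,0,0,-3.3,-11.7,0,1],[0,0,0,-8.6,-22.7,0,1],[0,0,0,-15.7,-32.7,0,1],[0,0,0,-24.4,-41.2,0,1],[0,0,0,-34.5,-48.1,0,1],[0,0,0,-40,-50.8,0,1],[0,0,0,-40,-50.8,0,1],[0,0,0,-40,-50.8,0,1]]'
cat > m2.py <<'E'
from h import *
import sys
for n in('top','side'):
    c=shot(n,n+sys.argv[1]); P=cloud(c); z=P[:,:,2]
    k=dict(top=[-.8e-3,0,.12e-3],side=[-1.26e-3,-1.11e-3,2.4e-3])[n]
    zc=z-(P[:,:,0]*k[0]+P[:,:,1]*k[1]+k[2])
    R=(abs(P[:,:,0]-.547)<.022)&(abs(P[:,:,1]-.093)<.022)&(z>.075)&(z<.125); A=(abs(P[:,:,0]-.58)<.04)&(abs(P[:,:,1]-.36)<.015)&(z>.1)&(z<.125)
    r,a=(np.median(zc[R])*1e3 if R.any() else 0),np.median(zc[A])*1e3
    print(n,'rest %.2f anvil %.2f diff %.2f'%(r,a,a-r),R.sum())
E
python3 m2.py 4
```

```text
time_s: 17.5
position: [0.6188, -0.1088, 0.1297]
tool_rot: [-3.139, -0.004, -0.704]
contact_force: [3.6, 0.5, 7.8]
gripper_width: 0.0239
finger_force: 59.9
top rest 0.00 anvil 114.42 diff 114.42 0
side rest 114.10 anvil 114.31 diff 0.21 434
```

```bash
python3 -m inch '[[0,0,0,-3.5,-1.6,0,1],[0,0,0,-6.8,-2.7,0,1],[0,0,0,-6.8,-2.7,0,1],[0,0,0,-6.8,-2.7,0,0],[0,0,0,-6.8,-2.7,0,-1],[0,0,0,-6.8,-2.7,0,-1],[0,0,0,-6.8,-2.7,0,-1],[0,0,0,-6.8,-2.7,40,-1],[0,0,0,-6.8,-2.7,85,-1],[0,0,0,-6.8,-2.7,130,-1],[0,0,0,-6.8,-50,140,-1],[0,0,0,-6.8,-100,140,-1]]'
python3 -m inch '[[0,0,0,0,-50,0,-1],[0,0,0,0,-100,0,-1],[0,0,0,0,-150,0,-1],[0,0,0,0,-150,0,-1],[0,0,0,0,-150,0,-1]]'
python3 m2.py 5;python3 m2.py 6
```

```text
time_s: 18.8
position: [0.6112, -0.2091, 0.2715]
tool_rot: [-3.139, -0.005, -0.701]
contact_force: [1.2, -0.1, -0.9]
gripper_width: 0.0854
finger_force: 0.0
time_s: 19.3
position: [0.6095, -0.3603, 0.2664]
tool_rot: [3.141, 0.002, -0.707]
contact_force: [-0.7, 1.4, -0.5]
gripper_width: 0.0851
finger_force: 0.0
top rest 114.52 anvil 114.53 diff 0.01 436
side rest 114.47 anvil 114.26 diff -0.22 441
top rest 114.48 anvil 114.41 diff -0.07 434
side rest 114.23 anvil 114.31 diff 0.07 431
```

Both cameras put the rest level with the anvil to within about 0.2 mm. One last look before handing in.

View pics/side6.png

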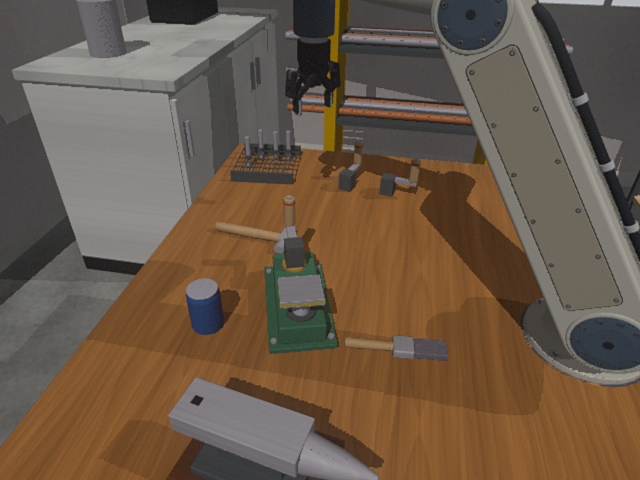

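Run:
```python
from h import *
c=load('side6');P=cloud(c);z=P[:,:,2];m=(np.hypot(P[:,:,0]-.592,P[:,:,1]+.047)<.012)&(z>.09);print(np.median(z[m]))
print(robot.sign_off())
```

```text
0.11475160006978906
the job is handed in; nothing more can be done
None
```

Handed in at about 19.5 s: the crank is home on the shaft and released, the rest is level with the anvil face to within about 0.2 mm by both cameras, and the hammer, can and brush were not touched.

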